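# Inspect grinding balls under a hand loupe

### The job

Take the loaded scoop by its handle, tip all three steel balls out of it into the round dish of the inspection stand and put the empty scoop back down on the mat. Then pick up the loupe and hold it level with its lens centred over the dish, at the height shown by the pointer on the stand's post. Finish like that, still holding the loupe still in the air; leave the pointer and the other things on the bench where they are.

Things in the scene. Friction and masses are not known exactly. Their poses are not given: they have to be found in the camera images.
- dish_floor (a point): centre of the dish's flat inner floor (74 mm across, 10 mm above the mat; rim 18 mm higher, 92 mm across). The stand, fixed on the grey mat (8 mm above the bench), is an aluminium plate 100 x 195 x 6 mm with this grey dish and a steel post, 10 mm thick, 128 mm high, 120 mm from the dish centre along the stand's +y. Axes are the stand's, z up
- focus_mark (a point): tip of the black pointer tongue that sticks out from the post towards the dish (2 mm thick, 30 mm out from the post's axis, so 90 mm from the dish centre). Its height is the focal height, where the mid-plane of the lens must be; it differs from start to start (70 to 110 mm above the mat). The pointer sits on the post by friction and should not be pushed
- scoop_grip (a point): grip point on the handle of the steel scoop: the centre of a black bar 66 mm long, 12 mm wide and 12 mm high whose middle is 30 mm above the scoop's underside. Axes are the scoop's: z up, -x towards the open mouth, +x along the handle; this point is 60 mm behind the pan's centre and the bar reaches from 28 mm before to 38 mm behind it. The scoop weighs about 70 g, stands by itself on its pan and a wire foot at the end of the handle
- scoop_mouth (a point): middle of the lip at the scoop's open mouth, where the balls roll out: 87 mm ahead (-x) of the grip point and 20 mm below it when the scoop is level. The pan is 52 mm long and 56 mm wide, with 24 mm side walls and a ramp that rises 18 degrees towards the lip, so the balls stay in while the scoop is level and roll out over the lip when the mouth is tipped down by clearly more than 18 degrees (35 is ample). Same axes as the scoop
- ball1_center (a point): polished steel grinding ball, 14 mm in diameter, one of three alike that start loose in the scoop; the point is its centre
- ball2_center (a point): polished steel grinding ball, 14 mm in diameter, one of three alike that start loose in the scoop; the point is its centre
- ball3_center (a point): polished steel grinding ball, 14 mm in diameter, one of three alike that start loose in the scoop; the point is its centre
- loupe_lens (a point): centre of the clear lens of the black hand loupe, half-way through its thickness. The ring round it is 60 mm across outside and 10 mm thick; lying flat on the mat this point is 5 mm above it. Axes are the loupe's: z is the normal of the lens (up as it lies), +x towards the handle
- loupe_grip (a point): grip point on the loupe's handle, which is a straight black bar 75 mm long, 14 mm wide and 16 mm high lying flat on the mat; this point is half-way up (8 mm above the underside, 3 mm above the lens's mid-plane), 60 mm from the lens centre along +x, and the bar reaches from 22 mm before to 53 mm behind it. The loupe weighs about 50 g. Same axes as the loupe
- hex_key: bystander: small dark hexagon key 82 x 32 mm lying at the front of the bench; leave alone
- weight_50: bystander: small brass weight 19 mm wide, 28 mm high at the front of the bench; leave alone
- tweezers: bystander: steel tweezers 126 mm long at the front of the bench; leave alone
- tape_roll: bystander: roll of tape 67 mm across, 19 mm high at the front of the bench; leave alone
- marker_black: bystander: black marker 137 mm long behind the work; leave alone
- rubber_stopper: bystander: tapered rubber stopper 32 mm wide, 28 mm high behind the work; leave alone

How it is judged:
By the outcome, as a careful person would: the job done as asked, in the order asked, and still so for the second after the job is handed in, while the arm keeps its last pose, push and grip.
It also fails if it takes over 72 s, if anything falls off the work surface, if the arm or the gripper's body presses on something with over 40 N, if the wrist force passes 120 N, or if a joint passes its speed limit or range.

### The arm

A 7-joint arm with a two-finger parallel gripper is mounted at the origin on a cart in front of the work surface, level with it; the furniture and walls round the work are solid. World frame = base frame: x ahead of the robot, y to its left, z up, the work surface at z = 0. Lengths are in m, angles in rad, forces in N, time in s.
With the tool pointing down it reaches from about 0.425 to 0.925 m from the base axis. Payload 6.8 kg.
Tool frame: the origin (TCP) lies at the very end of the fingers, on their centre line; the grasp point (between the pads) lies 19 mm behind it; z points along the fingers, y is the line along which they close (so a half turn about z gives the same grasp; the last joint's range is limited). The gripper opens to 85 mm and grips with 20 to 120 N. Pads are 22 mm wide; open, the fingers measure 114 mm over their backs; the gripper's body (76 mm by 85 mm) begins 54 mm behind the grasp point. The pads swing forward as they close: fully open they stand 13 mm farther back than shut.
Start: joints at [-1.363, 0.477, 0.022, 1.555, -0.011, 1.109, -0.083], TCP at [0.21, 0.642, 0.231] pointing down, gripper open.
Joint ranges: [-2.96, 2.96], [-0.34, 2.1], [-1.41, 1.46], [0.24, 2.44], [-1.37, 4.51], [0.17, 1.92], [-2.96, 2.96]. Speed limits (rad/s): [2.39, 2.39, 3.14, 3.14, 3.14, 3.14, 3.14].

### API

Orientations are given as a rotation vector (axis times angle).
In Python, from bench import r gives the robot as it stands.
- The arm moves only by the tool play_rows, never from a script. Its argument "targets" is text: rows parted by semicolons, each of 5 numbers parted by spaces: the closure, from -1 (fully open) to 1 (shut), then the shift along the tool's x, y, z in m, then the turn about the tool's z in rad. In form: gripper dx dy dz spin; .... A call has 1 to 8 rows; each row is the pose to reach, as a shift and turn from the pose commanded when the call began, along the tool's axes at that moment; what a row does not reach only later rows make up. A row lasts 1/12 s, in which the tool goes at most 41.7 mm and 7.16 degrees, less where a joint would pass 70% of its speed; a pose out of reach is approached as far as the arm can. A call with a gripper value outside its range is refused whole. The fingers move at their own pace and stop on an object; "squeeze" is the grip in N (left out, the last holds). Time passes only in rows, so rows that repeat a pose let the fingers close. It gives the time, the measured TCP pose, the force, the opening and the grip force at its end, in the units of the state.
- r.get_obs(): the state, without advancing time (a new reading comes with each control period).
- r.grab_frame(name): name is "scene" or "top" or "wrist"; returns the picture (400x640x3 uint8, red, green, blue); there is no depth.
- r.camera_info(name): a dict with "fov_y" (degrees; the focal length in pixels is half the picture's height over the tangent of half this angle, whatever the lens; pixels are square), "cx", "cy" (the principal point, pixels), "position" and "rotation" of the camera in the world. Camera axes: x right, y down, z forward; pixel columns grow to the right and rows downward; lengths in m; the calibration is good to about 2 mm. A picture is of the moment at which its call begins: read the wrist's pose just before it. camera_info takes no time and is no camera call; for the wrist camera it gives the pose at the moment of the call.
- r.hand_in(): hands the job in; it is judged then, once.
The state is a dict: "clock": time; "joints": joint angles; "qvel": joint speeds; "tau": joint torques, N m; "tcp_pos": TCP position; "orientation": TCP orientation; "contact_force": force on the tool from outside, world axes, zero at the start; "moment": the same for the moment, N m; "grip_width": finger opening in m; "gripper_force": force on a finger pad.
Only numpy, scipy, OpenCV 4.12 (cv2) and the standard library are available. Lean on these libraries where they do the work, as an engineer would, in place of code of your own. Each camera call takes 0.05 s, during which the arm holds its last target. There are 200 camera calls.

## Working session

There is one attempt and no reset: what is moved stays moved. The work goes in short steps, Python scripts to look and compute and a tool call to move; the robot and the scene stay as the last step left them, time stands still between calls to the robot, and variables do not carry over. Pictures are saved under pics/ and viewed, at most 10 in all, crops included, and the job is handed in when it is done.

Besides the shell and the picture viewer there is one more tool, called as name(argument=value, ...) on one line, values as JSON. play_rows: Moves the arm, as the interface text tells. Its arguments: {"type":"object","properties":{"targets":{"type":"string"},"squeeze":{"type":"number"}},"required":["targets"]}

```bash
ls; mkdir -p pics; python3 - <<'E'
from bench import r
import cv2,numpy as np
o=r.get_obs();print({k:np.round(v,3) for k,v in o.items()})
for n in("scene","top"):
    c=r.camera_info(n);print(n,c)
    cv2.imwrite(f"pics/{n}0.png",r.grab_frame(n)[:,:,::-1])
print(r.camera_info("wrist"))
E
```

```text
pics
{'clock': np.float64(0.0), 'joints': array([-1.363,  0.478,  0.022,  1.556, -0.012,  1.109, -0.083]), 'qvel': array([-0.   ,  0.001, -0.002,  0.001,  0.   , -0.002, -0.   ]), 'tau': array([-0.0000e+00, -5.9645e+01,  1.6080e+00, -2.8120e+01,  1.2000e-02,
        1.0000e-02,  0.0000e+00]), 'tcp_pos': array([0.209, 0.641, 0.23 ]), 'orientation': array([-4.940e-01, -3.102e+00,  3.000e-03]), 'contact_force': array([0.523, 0.533, 0.493]), 'moment': array([ 0.013, -0.001, -0.009]), 'gripper_force': np.float64(0.0), 'grip_width': np.float64(0.085)}
scene {'fov_y': 50.69937050235325, 'cx': 316.8680738221081, 'cy': 206.9108141094283, 'position': array([ 1.40732823, -0.52719193,  0.48658748]), 'rotation': array([-1.81630293, -0.91201161,  0.59729537])}
top {'fov_y': 55.031766725472686, 'cx': 322.36795884958127, 'cy': 201.66044009165546, 'position': array([0.4722027 , 0.04258967, 1.03524371]), 'rotation': array([-2.15873243,  2.13250502, -0.18657848])}
{'fov_y': 62.89684636674274, 'cx': 321.52722906563304, 'cy': 203.35419895246756, 'position': array([0.14031748, 0.66391139, 0.37279872]), 'rotation': array([2.34487346, 1.69892552, 0.24595119])}
```

View pics/top0.png

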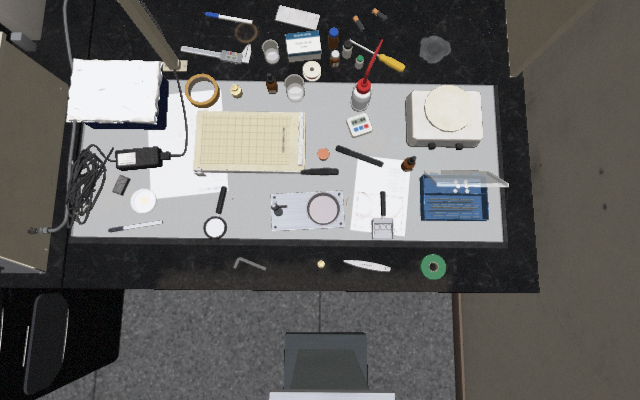

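View pics/scene0.png

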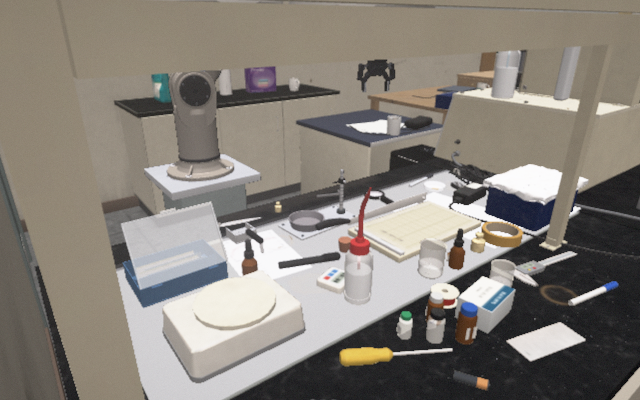

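The top view has image up as +x and left as +y. The dish is at (324,209) with its post at (280,210). The loupe ring is at (215,227) and its handle end at (222,190). The scoop pan is at (382,230) with its handle up to (383,194). The scene view is only useful for the pointer height, near (341,180).

```bash
cat > h.py <<'E'
import numpy as np,cv2
from scipy.spatial.transform import Rotation as R
from bench import r
def ray(c,u,v):
    f=200/np.tan(np.radians(c["fov_y"]/2))
    d=R.from_rotvec(c["rotation"]).apply([(u-c["cx"])/f,(v-c["cy"])/f,1.])
    return np.array(c["position"]),d
def pt(c,u,v,z):
    p,d=ray(c,u,v); return np.round(p+d*(z-p[2])/d[2],4)
def px(c,P):
    f=200/np.tan(np.radians(c["fov_y"]/2))
    q=R.from_rotvec(c["rotation"]).inv().apply(np.array(P)-c["position"])
    return np.round([f*q[0]/q[2]+c["cx"],f*q[1]/q[2]+c["cy"]],1)
def tool():
    o=r.get_obs(); return np.array(o["tcp_pos"]),R.from_rotvec(o["orientation"])
def togo(P): # shift in tool axes
    p,Q=tool(); return np.round(Q.inv().apply(np.array(P)-p),4)
E
python3 - <<'E'
from h import *
c=r.camera_info("top")
for n,u,v,z in [("dish",324,209,.036),("post",280,210,.1),("lens",215,227,.013),("lh",222,190,.02),("pan",382,230,.02),("hend",383,194,.044),("hfront",383,216,.044)]: print(n,pt(c,u,v,z))
p,Q=tool();print(p,Q.as_matrix().round(3))
I=cv2.imread("pics/top0.png")[170:260,180:420];cv2.imwrite("pics/tc.png",cv2.resize(I,None,fx=3.3,fy=3.3,interpolation=cv2.INTER_CUBIC))
J=cv2.imread("pics/scene0.png")[150:270,200:400];cv2.imwrite("pics/sc.png",cv2.resize(J,None,fx=4,fy=4,interpolation=cv2.INTER_CUBIC))
E
```

```text
dish [0.6126 0.0239 0.036 ]
post [0.5997 0.1331 0.1   ]
lens [0.5637 0.3126 0.013 ]
lh [0.6626 0.2976 0.02  ]
pan [ 0.5606 -0.1308  0.02  ]
hend [ 0.6533 -0.1307  0.044 ]
hfront [ 0.5951 -0.1299  0.044 ]
[0.20946446 0.64113374 0.23044078] [[-0.951  0.31  -0.   ]
 [ 0.31   0.951 -0.002]
 [-0.    -0.002 -1.   ]]
```

View pics/tc.png

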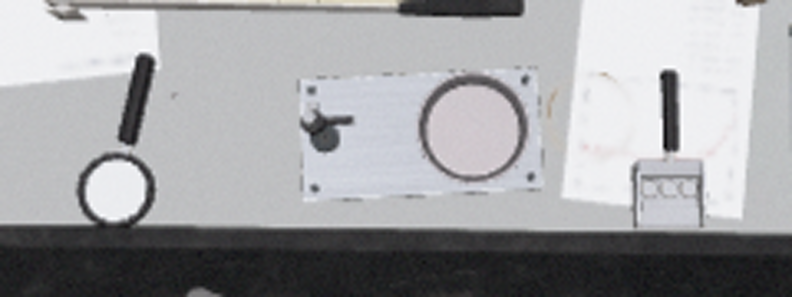

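View pics/sc.png

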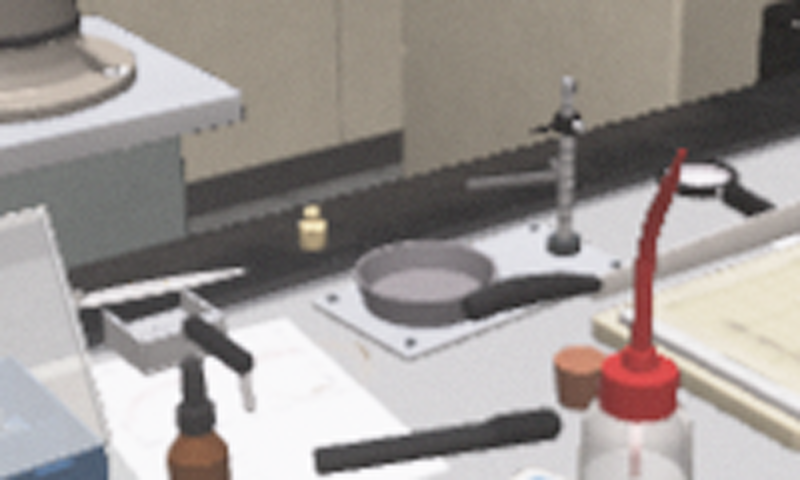

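The crops show the dish centre at (323,209), the pan with three balls at (382,227), and the mouth facing the robot. The pointer clamp in the scene view is near (341,180). Next I move over the stand and spin the tool to align with world axes, for a close wrist view.

play_rows(targets="-1 -0.60 -0.39 -0.06 -0.31;-1 -0.60 -0.39 -0.06 -0.31;-1 -0.60 -0.39 -0.06 -0.31;-1 -0.60 -0.39 -0.06 -0.31;-1 -0.60 -0.39 -0.06 -0.31;-1 -0.60 -0.39 -0.06 -0.31;-1 -0.60 -0.39 -0.06 -0.31;-1 -0.60 -0.39 -0.06 -0.31")

```text
clock: 0.77
tcp_pos: [0.4189, 0.381, 0.2591]
orientation: [-0.009, -3.141, 0.0]
contact_force: [1.7, -0.1, 0.1]
grip_width: 0.0855
gripper_force: 0.0
```

```bash
python3 - <<'E'
from h import *
p,Q=tool();print(p,Q.as_matrix().round(3),togo([.66,.08,.29]),r.get_obs()["clock"])
c=r.camera_info("wrist");print(R.from_rotvec(c["rotation"]).as_matrix().round(3), c["position"])
E
```

```text
[0.41889106 0.38104587 0.25910998] [[-1.     0.006 -0.   ]
 [ 0.006  1.    -0.   ]
 [ 0.    -0.    -1.   ]] [-0.2428 -0.2997 -0.0309] 0.7667
[[ 0.007  0.958  0.285]
 [ 1.    -0.007 -0.002]
 [-0.     0.285 -0.958]] [0.34613338 0.38141111 0.40151056]
```

play_rows(targets="-1 -0.13 -0.30 -0.03 0;-1 -0.13 -0.30 -0.03 0;-1 -0.13 -0.30 -0.03 0;-1 -0.13 -0.30 -0.03 0;-1 -0.13 -0.30 -0.03 0;-1 -0.13 -0.30 -0.03 0;-1 -0.13 -0.30 -0.03 0;-1 -0.13 -0.30 -0.03 0")

```text
clock: 1.43
tcp_pos: [0.5468, 0.0792, 0.2893]
orientation: [-0.011, -3.142, 0.001]
contact_force: [1.9, 1.2, 0.2]
grip_width: 0.086
gripper_force: 0.0
```

play_rows(targets="-1 0 -0.04 0 0;-1 0 -0.04 0 0;-1 0 -0.04 0 0")

```text
clock: 1.68
tcp_pos: [0.546, 0.039, 0.2889]
orientation: [-0.019, -3.141, 0.001]
contact_force: [0.8, 1.0, 0.4]
grip_width: 0.0854
gripper_force: 0.0
```

```bash
python3 - <<'E'
from h import *
import json
c=r.camera_info("wrist");I=r.grab_frame("wrist")[:,:,::-1];cv2.imwrite("pics/w1.png",I)
json.dump({k:(v.tolist() if hasattr(v,'tolist') else v) for k,v in c.items()},open("w1.json","w"))
print(tool()[0],c["position"],r.get_obs()["clock"])
E
```

```text
[0.54585182 0.04153732 0.28883996] [0.47321658 0.03991335 0.43136865] 1.7333
```

View pics/w1.png

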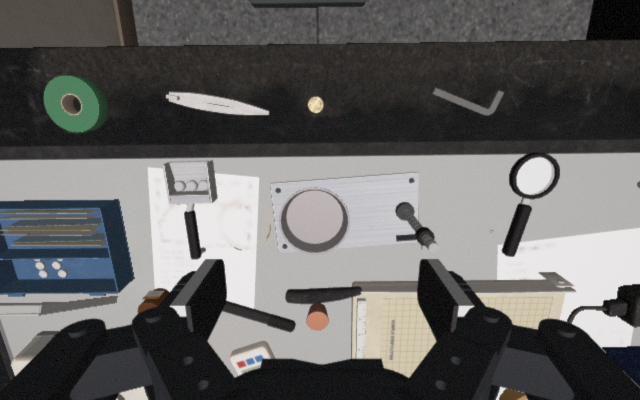

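The wrist view shows the scoop bar at (193,233) and pan at (190,182), with three balls. The dish rim is at (314,219), the post base at (404,211) and the tongue tip at (397,238). The loupe ring is at (534,176) and its bar at (517,230).

```bash
cat > meas.py <<'E'
from h import *
def blob(I,x0,y0,x1,y1,th=70):
    g=I[y0:y1,x0:x1].max(2); m=(g<th).astype(np.uint8)
    cs,_=cv2.findContours(m,cv2.RETR_EXTERNAL,cv2.CHAIN_APPROX_NONE)
    k=max(cs,key=cv2.contourArea); return k.reshape(-1,2)+[x0,y0]
def ends(k):
    (cx,cy),(w,h),a=cv2.minAreaRect(k.astype(np.float32)); b=cv2.boxPoints(((cx,cy),(w,h),a))
    b=b[np.argsort(b[:,1])]; return b[:2].mean(0),b[2:].mean(0),(cx,cy,w,h,a)
E
python3 - <<'E'
from meas import *
import json
c=json.load(open("w1.json"));I=cv2.imread("pics/w1.png")
for n,w,z in[("scoop",(182,203,206,262),.044),("loupe",(500,203,535,260),.024)]:
    a,b,q=ends(blob(I,*w)); A=pt(c,*a,z);B=pt(c,*b,z)
    print(n,np.round(q,1),A,B,"mid",(A+B)/2,"len",np.linalg.norm(B-A).round(4),"yaw",np.degrees(np.arctan2(*(B-A)[1::-1])).round(1))
k=blob(I,503,148,566,203); k=k[k[:,1]<196]; e=cv2.fitEllipse(cv2.convexHull(k.astype(np.int32)));print("ring",np.round(e[0],1),e[1],pt(c,*e[0],.014))
g=cv2.cvtColor(I,cv2.COLOR_BGR2HSV)[170:260,262:425]
# dish: darker/pinkish than plate
for th in(150,165,175):
    gr=I[180:260,275:355].max(2); m=(gr<th).astype(np.uint8); cs,_=cv2.findContours(m,0,1); kk=max(cs,key=cv2.contourArea);
    e=cv2.fitEllipse(cv2.convexHull(kk)); print("dish",th,np.round(e[0],1)+[275,180],np.round(e[1],1),pt(c,e[0][0]+275,e[0][1]+180,.03))
# plate corners rough
for u,v in[(271,182),(418,172),(424,240),(276,253)]: print("corner",pt(c,u,v,.014))
print("postbase",pt(c,404,211,.016))
for z in(.08,.09,.1,.11,.12): print(z,"clamp",pt(c,425,237,z),"tip",pt(c,397,238,z))
cv2.imwrite("pics/w1c.png",cv2.resize(I[150:270,150:450],None,fx=2.66,fy=2.66,interpolation=cv2.INTER_CUBIC))
E
```

```text
scoop [192.7 234.3  46.5  10.   81.3] [ 0.5968 -0.1268  0.044 ] [ 0.6595 -0.1257  0.044 ] mid [ 0.62815 -0.12625  0.044  ] len 0.0627 yaw 1.0
loupe [516.1 229.4  13.9  53.2  19.4] [0.5991 0.3026 0.024 ] [0.6703 0.2902 0.024 ] mid [0.6347 0.2964 0.024 ] len 0.0723 yaw -9.9
ring [533.9 152.7] (61.967227935791016, 91.99444580078125) [0.5336 0.3091 0.014 ]
dish 150 [314.  220.6] [63.1 67.1] [0.616 0.028 0.03 ]
dish 165 [314.2 220.1] [64.7 68.1] [0.6153 0.0283 0.03  ]
dish 175 [314.3 219.9] [66.2 68.8] [0.6149 0.0284 0.03  ]
corner [ 0.5675 -0.0276  0.014 ]
corner [0.5567 0.1635 0.014 ]
corner [0.6519 0.1785 0.014 ]
corner [ 0.6688 -0.0264  0.014 ]
postbase [0.6089 0.1479 0.016 ]
0.08 clamp [0.6199 0.1574 0.08  ] tip [0.6207 0.1251 0.08  ]
0.09 clamp [0.6157 0.1541 0.09  ] tip [0.6165 0.1227 0.09  ]
0.1 clamp [0.6115 0.1507 0.1   ] tip [0.6123 0.1203 0.1   ]
0.11 clamp [0.6074 0.1474 0.11  ] tip [0.6081 0.1179 0.11  ]
0.12 clamp [0.6032 0.1441 0.12  ] tip [0.6039 0.1154 0.12  ]
```

View pics/w1c.png

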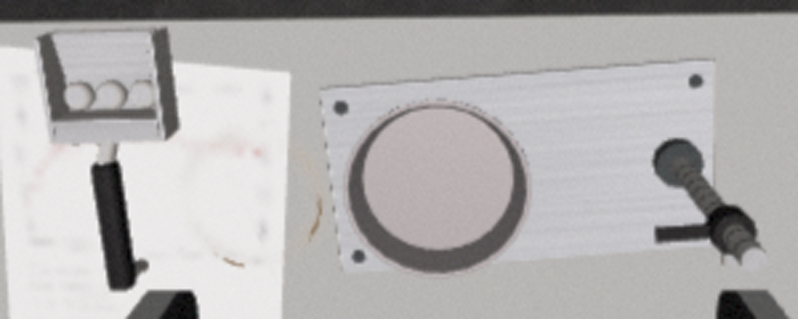

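play_rows(targets="-1 -0.09 -0.167 0.1 -0.03;-1 -0.09 -0.167 0.1 -0.03;-1 -0.09 -0.167 0.1 -0.03;-1 -0.09 -0.167 0.1 -0.03;-1 -0.09 -0.167 0.1 -0.03;-1 -0.09 -0.167 0.1 -0.03;-1 -0.09 -0.167 0.1 -0.03;-1 -0.09 -0.167 0.1 -0.03")

```text
clock: 2.4
tcp_pos: [0.6352, -0.1232, 0.1884]
orientation: [0.041, -3.14, -0.002]
contact_force: [-0.4, 0.4, 0.1]
grip_width: 0.0853
gripper_force: 0.0
```

```bash
python3 - <<'E'
from meas import *
import json
c=r.camera_info("wrist");I=r.grab_frame("wrist")[:,:,::-1];cv2.imwrite("pics/w2.png",I)
json.dump({k:(v.tolist() if hasattr(v,'tolist') else v) for k,v in c.items()},open("w2.json","w"))
p,Q=tool();print(p,Q.as_matrix()[:2,1].round(3),r.get_obs()["clock"])
print("expected bar",px(c,[.597,-.127,.044]),px(c,[.66,-.126,.044]),"tip",px(c,[.609,.118,.108]))
w1=json.load(open("w1.json"));print("floor",pt(w1,314.7,217.3,.018),"rim",pt(w1,314.5,219.9,.036))
s=r.camera_info("scene")
for z in(.09,.1,.11):print(px(s,[.609,.118,z]),px(s,[.607,.148,z]))
E
```

```text
[ 0.63543763 -0.12241042  0.18919889] [-0.027  1.   ] 2.45
expected bar [318.2 147.5] [317.8 216. ] tip [666.9 184.4]
floor [0.6155 0.0287 0.018 ] rim [0.6129 0.0289 0.036 ]
[332.5 189.1] [340.9 186.4]
[332.6 185.5] [341.  182.8]
[332.6 181.8] [341.1 179.3]
```

View pics/w2.png

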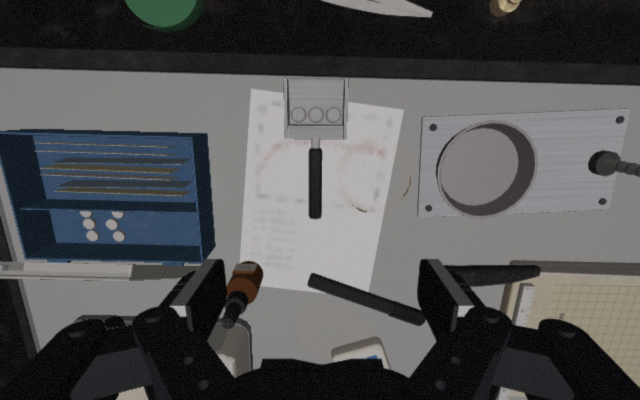

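The bar spans (316,148) to (315,218), parallel to the tool's x axis and about 2 mm further towards -y than I had it.

```bash
python3 - <<'E'
from meas import *
import json
c=json.load(open("w2.json"));I=cv2.imread("pics/w2.png")
a,b,q=ends(blob(I,300,140,332,226));A=pt(c,*a,.044);B=pt(c,*b,.044);print(q,A,B,np.degrees(np.arctan2(*(B-A)[1::-1])))
k=blob(I,430,112,545,222,120);e=cv2.fitEllipse(cv2.convexHull(k.astype(np.int32)));print(e,pt(c,*e[0],.034))
g=A+(B-A)/66*28.;g=g+(B-A)/66*12;g[2]=.02;print(g,togo(g))
E
```

```text
(315.0, 183.0, 70.0, 12.0, 90.0) [ 0.5975 -0.1297  0.044 ] [ 0.662  -0.1285  0.044 ] 1.0658450275615894
((487.28369140625, 168.98162841796875), (87.5435791015625, 101.67645263671875), 47.846923828125) [0.614  0.0288 0.034 ]
[ 0.63659091 -0.12897273  0.02      ] [-0.001  -0.0069  0.1692]
```

play_rows(targets="-1 -0.001 -0.007 0.12 0;-1 -0.001 -0.007 0.12 0;-1 -0.001 -0.007 0.12 0;-1 -0.001 -0.007 0.14 0;-1 -0.001 -0.007 0.155 0;-1 -0.001 -0.007 0.168 0;-1 -0.001 -0.007 0.168 0;-1 -0.001 -0.007 0.168 0")

```text
clock: 3.12
tcp_pos: [0.6368, -0.1306, 0.0217]
orientation: [-0.041, 3.141, 0.001]
contact_force: [-0.2, -0.3, 0.5]
grip_width: 0.0852
gripper_force: 0.0
```

play_rows(targets="1 0 0 0 0;1 0 0 0 0;1 0 0 0 0;1 0 0 0 0;1 0 0 0 0;1 0 0 0 0;1 0 0 0 0;1 0 0 0 0", squeeze=110)

```text
clock: 3.78
tcp_pos: [0.6366, -0.1322, 0.0215]
orientation: [-0.038, 3.141, 0.0]
contact_force: [-1.0, -0.1, 4.2]
grip_width: 0.0096
gripper_force: 107.3
```

play_rows(targets="1 0 0 0 0;1 0 0 -0.003 0;1 0 0 -0.006 0;1 0 0 -0.01 0;1 0 0 -0.015 0;1 0 0 -0.02 0;1 0 0 -0.025 0;1 0 0 -0.025 0")

```text
clock: 4.45
tcp_pos: [0.6372, -0.1324, 0.0475]
orientation: [-0.038, 3.139, -0.0]
contact_force: [0.5, -0.3, -1.0]
grip_width: 0.0098
gripper_force: 107.8
```

```bash
python3 - <<'E'
from meas import *
c=r.camera_info("wrist");I=r.grab_frame("wrist")[:,:,::-1];cv2.imwrite("pics/w3.png",I)
print(tool()[0],tool()[1].as_matrix()[:2,1],r.get_obs()["grip_width"],r.get_obs()["gripper_force"])
E
```

```text
[ 0.6369218  -0.13230896  0.04700676] [-0.02416102  0.99970806] 0.009592593149459141 107.80285120010376
```

View pics/w3.png

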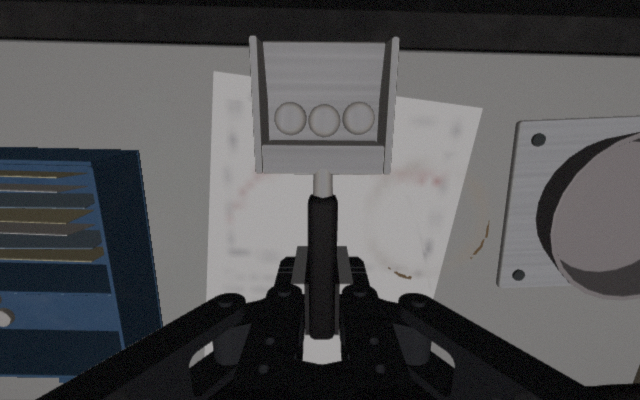

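The scoop is held level, its bar at (322,265), with all three balls at (290–358,118) against the back of the pan. I'll lift it gently and carry it so the mouth is over the dish.

play_rows(targets="1 0 0 -0.003 0;1 0 0 -0.008 0;1 0 0 -0.016 0;1 0 0 -0.026 0;1 0 0 -0.036 0;1 0 0 -0.046 0;1 0 0 -0.054 0;1 0 0 -0.06 0")

```text
clock: 5.17
tcp_pos: [0.6369, -0.1323, 0.1078]
orientation: [-0.038, 3.14, -0.0]
contact_force: [-1.3, 0.7, -0.8]
grip_width: 0.0094
gripper_force: 107.8
```

play_rows(targets="1 -0.002 0.005 0 0;1 -0.006 0.014 0 0;1 -0.012 0.028 0 0;1 -0.019 0.046 0 0;1 -0.027 0.065 0 0;1 -0.035 0.083 0 0;1 -0.043 0.102 0 0;1 -0.051 0.12 0 0")

```text
clock: 5.83
tcp_pos: [0.6846, -0.0073, 0.1051]
orientation: [0.041, -3.14, -0.002]
contact_force: [0.2, 0.3, -1.4]
grip_width: 0.0094
gripper_force: 107.8
```

play_rows(targets="1 -0.006 0.015 0 0;1 -0.01 0.026 0 0;1 -0.014 0.033 0 0;1 -0.016 0.038 0 0;1 -0.017 0.041 0 0;1 -0.017 0.041 0 0;1 -0.017 0.041 0 0")

```text
clock: 6.42
tcp_pos: [0.7003, 0.0292, 0.1062]
orientation: [0.036, -3.141, 0.001]
contact_force: [0.3, -1.0, -1.0]
grip_width: 0.0095
gripper_force: 107.8
```

```bash
python3 - <<'E'
from meas import *
I=r.grab_frame("wrist")[:,:,::-1];cv2.imwrite("pics/w4.png",I)
J=r.grab_frame("scene")[:,:,::-1];cv2.imwrite("pics/s4.png",J)
cv2.imwrite("pics/v4.png",np.vstack([cv2.resize(I[60:280,160:480],(560,385)),cv2.resize(J[130:215,215:439][:,:],(560,213))]))
print(tool()[0],tool()[1].as_matrix()[:2,1],r.get_obs()["grip_width"],r.get_obs()["clock"])
E
```

```text
[0.70022759 0.02897875 0.10624967] [-0.02251716  0.99974627] 0.009013120364551956 6.5167
```

View pics/v4.png

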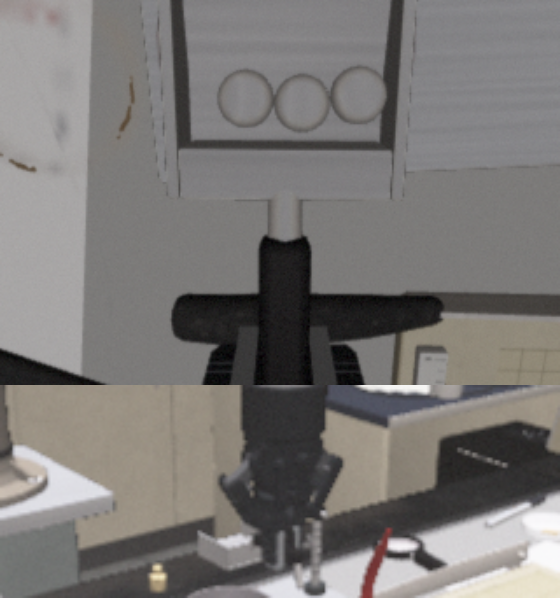

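All three balls are still in the level pan and the mouth is over the dish. I'll ease the grip to 20 N so the scoop can swing mouth-down.

play_rows(targets="1 0 0 0 0;1 0 0 0 0;1 0 0 0 0", squeeze=20)

```text
clock: 6.77
tcp_pos: [0.7004, 0.03, 0.1062]
orientation: [-0.037, 3.141, 0.0]
contact_force: [-0.6, -0.5, -0.2]
grip_width: 0.0094
gripper_force: 107.8
```

```bash
cat > cmp.py <<'E'
from meas import *
import sys
I=r.grab_frame("wrist")[:,:,::-1];cv2.imwrite(sys.argv[1],I)
A=cv2.imread("pics/w4.png")
d=cv2.absdiff(I,A).max(2);print("diff frac",(d[40:260,220:420]>25).mean())
# optical shift of pan front edge region
a=cv2.cvtColor(A,6)[100:185,240:400];res=cv2.matchTemplate(cv2.cvtColor(I,6)[60:260,200:440],a,cv2.TM_CCOEFF_NORMED);_,m,_,l=cv2.minMaxLoc(res);print(m,np.array(l)-[40,40])
o=r.get_obs();print(tool()[0],o["grip_width"],o["gripper_force"],o["moment"],o["contact_force"])
E
python3 cmp.py pics/w5.png
```

```text
diff frac 0.005909090909090909
0.988283097743988 [0 0]
[0.70037239 0.03013829 0.1061601 ] 0.009561980684433407 107.82455205917358 [-0.07594262 -0.00488693  0.02120175] [ 0.16980202  0.14087875 -0.66358895]
```

play_rows(targets="0.82 0 0 0 0;0.82 0 0 0 0;0.82 0 0 0 0", squeeze=20)

```text
clock: 7.07
tcp_pos: [0.7004, 0.0304, 0.1062]
orientation: [0.038, -3.141, -0.0]
contact_force: [1.0, 0.3, -0.9]
grip_width: 0.0094
gripper_force: 107.8
```

```bash
python3 cmp.py pics/w6.png
```

```text
diff frac 0.009409090909090909
0.9866617918014526 [0 0]
[0.7004407  0.03043877 0.10614053] 0.009625892878369118 107.82715559005737 [-1.84303389e-06 -4.69510679e-02  6.46883991e-02] [ 0.2954611  -0.33403445  0.40273091]
```

play_rows(targets="0.79 0 0 0 0;0.78 0 0 0 0")

```text
clock: 7.28
tcp_pos: [0.7005, 0.0304, 0.1061]
orientation: [-0.038, 3.141, 0.0]
contact_force: [-0.6, 1.4, -0.6]
grip_width: 0.0098
gripper_force: 100.4
```

play_rows(targets="0.77 0 0 0 0")

```text
clock: 7.37
tcp_pos: [0.7004, 0.0304, 0.1061]
orientation: [0.038, -3.141, 0.0]
contact_force: [0.0, 0.3, -1.2]
grip_width: 0.0102
gripper_force: 84.2
```

```bash
python3 cmp.py pics/w7.png
```

```text
diff frac 0.00975
0.9850273132324219 [0 0]
[0.70042738 0.03042699 0.10612563] 0.009787238114349646 84.23392295837402 [-0.02413643  0.00750765  0.00293478] [ 0.06667986 -0.64488367 -1.6427728 ]
```

play_rows(targets="0.75 0 0 0 0;0.74 0 0 0 0;0.74 0 0 0 0")

```text
clock: 7.67
tcp_pos: [0.7004, 0.0304, 0.1061]
orientation: [0.038, -3.141, -0.0]
contact_force: [-0.8, -0.0, -1.2]
grip_width: 0.0111
gripper_force: 35.0
```

```bash
python3 cmp.py pics/w8.png
```

```text
diff frac 0.011454545454545455
0.9825626611709595 [0 0]
[0.70045354 0.03042368 0.10613004] 0.011228464246784593 35.02060532569885 [ 0.02420485 -0.00311929  0.01754721] [ 0.8250987   0.39495705 -1.73745841]
```

play_rows(targets="0.733 0 0 0 0;0.733 0 0 0 0")

```text
clock: 7.88
tcp_pos: [0.7004, 0.0304, 0.1061]
orientation: [0.038, -3.141, -0.0]
contact_force: [0.5, -0.2, -1.3]
grip_width: 0.0114
gripper_force: 23.4
```

```bash
python3 cmp.py pics/w9.png
```

```text
diff frac 0.01175
0.9823148846626282 [0 0]
[0.70043873 0.03040625 0.10612063] 0.011092885480368724 23.44590425491333 [-0.02809562  0.00145943 -0.00858367] [-0.86221917 -0.14354089 -0.77451176]
```

play_rows(targets="0.729 0 0 0 0;0.729 0 0 0 0")

```text
clock: 8.1
tcp_pos: [0.7005, 0.0304, 0.1062]
orientation: [-0.038, 3.141, 0.0]
contact_force: [0.2, 0.5, -1.5]
grip_width: 0.0115
gripper_force: 16.8
```

```bash
python3 cmp.py pics/w10.png
```

```text
diff frac 0.014727272727272728
0.9761968851089478 [0 0]
[0.70044496 0.03042318 0.10615318] 0.011438241693234989 16.78618848323822 [-0.00818989 -0.04172515  0.01115635] [ 0.38217866 -0.47015883 -0.23830313]
```

play_rows(targets="0.726 0 0 0 0;0.726 0 0 0 0")

```text
clock: 8.32
tcp_pos: [0.7004, 0.0304, 0.1061]
orientation: [0.038, -3.141, -0.0]
contact_force: [-0.6, 0.1, -1.2]
grip_width: 0.0117
gripper_force: 11.7
```

```bash
python3 cmp.py pics/w11.png
```

```text
diff frac 0.025772727272727274
0.9597955346107483 [-1  0]
[0.70047123 0.03042869 0.10616773] 0.01176074319238857 11.732260286808014 [-0.01017665 -0.06590369  0.00270805] [-0.19952223 -0.75592287 -0.88552156]
```

play_rows(targets="0.724 0 0 0 0;0.724 0 0 0 0")

```text
clock: 8.53
tcp_pos: [0.7004, 0.0304, 0.1061]
orientation: [0.038, -3.141, -0.0]
contact_force: [1.0, 0.3, -0.7]
grip_width: 0.0116
gripper_force: 8.3
```

```bash
python3 cmp.py pics/w12.png
```

```text
diff frac 0.03245454545454545
0.9732281565666199 [-1  0]
[0.70044673 0.03041438 0.10616351] 0.011974607382292944 8.343903422355652 [-0.03618661 -0.06251297  0.00201643] [ 0.08949887  0.09052556 -0.35138228]
```

play_rows(targets="0.7225 0 0 0 0;0.7225 0 0 0 0;0.7225 0 0 0 0")

```text
clock: 8.83
tcp_pos: [0.7004, 0.0304, 0.1061]
orientation: [-0.038, 3.141, 0.0]
contact_force: [-0.3, 0.8, -0.5]
grip_width: 0.012
gripper_force: 5.8
```

```bash
python3 cmp.py pics/w13.png
```

```text
diff frac 0.036477272727272726
0.9761679768562317 [-1  0]
[0.70043896 0.03045448 0.10613798] 0.011816905365989297 5.814479514956474 [-0.02549337 -0.02827377  0.04755184] [ 1.29988938  0.00285627 -0.74668055]
```

play_rows(targets="0.7215 0 0 0 0;0.7215 0 0 0 0")

```text
clock: 9.05
tcp_pos: [0.7004, 0.0304, 0.1062]
orientation: [0.038, -3.141, -0.0]
contact_force: [0.5, 0.2, 0.2]
grip_width: 0.012
gripper_force: 4.1
```

```bash
python3 cmp.py pics/w14.png
```

```text
diff frac 0.12470454545454546
0.31710922718048096 [  4 -10]
[0.70044584 0.03048874 0.10616984] 0.011888070064567342 4.168567210435867 [-0.05661262 -0.04069381  0.02376594] [ 0.72153274 -0.77262786 -1.29685112]
```

play_rows(targets="0.7215 0 0 0 0;0.7215 0 0 0 0;0.7215 0 0 0 0")

```text
clock: 9.35
tcp_pos: [0.7005, 0.0304, 0.1062]
orientation: [-0.038, 3.141, 0.0]
contact_force: [0.0, 0.1, -0.0]
grip_width: 0.0116
gripper_force: 4.4
```

```bash
python3 cmp.py pics/w15.png; python3 - <<'E'
import cv2,numpy as np
a=cv2.imread("pics/w14.png");b=cv2.imread("pics/w15.png")
print((cv2.absdiff(a,b).max(2)[0:260,220:420]>25).mean())
for n in("w4","w14","w15"):
    g=cv2.imread(f"pics/{n}.png",0); print(n,g[0:260:10,322])
E
```

```text
diff frac 0.12245454545454545
0.4388778507709503 [ -2 -22]
[0.70046232 0.03043063 0.10616967] 0.01216878020216861 4.406903609633446 [ 0.01133527 -0.04403683  0.02935012] [ 0.4886994  -0.11325153 -1.0876246 ]
0.07263461538461538
w4 [119  52  44 122 127 128 127 131 133 130 129 114 131  90  75 121 126 127
 130 130  10  35  31  30  31  28]
w14 [120  48  52 125 125 125 123 132 134 133 135 133 136 135 129 121 127 119
 116 120  33  33  24  28  26  30]
w15 [120  47  45 123 129 125 129 127 125 136  97 129 127 132 132 138 134 127
 127  67  22  15  20  17  21   8]
```

play_rows(targets="0.7215 0 0 0 0;0.7215 0 0 0 0;0.7215 0 0 0 0")

```text
clock: 9.65
tcp_pos: [0.7005, 0.0304, 0.1062]
orientation: [-0.038, 3.141, 0.0]
contact_force: [-0.1, 0.1, -0.4]
grip_width: 0.0121
gripper_force: 4.4
```

```bash
python3 cmp.py pics/w16.png; python3 - <<'E'
import cv2,numpy as np
L=["w4","w13","w14","w15","w16"]
for n in L:
    g=cv2.imread(f"pics/{n}.png",0)
    c=cv2.HoughCircles(cv2.GaussianBlur(g[0:260,180:460],(3,3),0),cv2.HOUGH_GRADIENT,1,15,param1=80,param2=16,minRadius=10,maxRadius=22)
    print(n,None if c is None else (c[0]+[180,0,0]).round()[:8].tolist())
    k=(g[150:300,300:345]<60).mean(1); print("bar top row",150+np.argmax(k>.4), "bar width@250",(g[250,250:400]<60).sum())
E
```

```text
diff frac 0.12352272727272727
0.43468454480171204 [ -2 -21]
[0.70043099 0.03040273 0.10615585] 0.01167528480862891 4.405793845653534 [0.02281229 0.01432684 0.00629934] [-0.35976088  0.00927044  0.32517947]
w4 [[332.0, 118.0, 17.0], [366.0, 114.0, 14.0], [300.0, 116.0, 13.0]]
bar top row 197 bar width@250 128
w13 [[298.0, 116.0, 17.0], [334.0, 118.0, 16.0], [364.0, 114.0, 16.0]]
bar top row 197 bar width@250 123
w14 [[330.0, 124.0, 12.0], [302.0, 122.0, 12.0], [360.0, 120.0, 12.0]]
bar top row 193 bar width@250 123
w15 [[348.0, 88.0, 12.0], [326.0, 90.0, 12.0], [306.0, 94.0, 12.0]]
bar top row 199 bar width@250 126
w16 [[350.0, 74.0, 12.0], [326.0, 78.0, 11.0], [304.0, 88.0, 11.0]]
bar top row 199 bar width@250 122
```

```bash
python3 - <<'E'
from meas import *
c=r.camera_info("wrist");print("dish c",px(c,[.6135,.0287,.025]),"rim near",px(c,[.656,.0287,.036]),"far",px(c,[.5705,.0287,.036]), "l/r",px(c,[.6135,-.014,.036]),px(c,[.6135,.071,.036]))
p=np.array(tool()[0])+[0,0,.019]
for t in(0,10,20,30,40,50):
    a=np.radians(t); f=lambda x,z:px(c,p+[x*np.cos(a)-z*np.sin(a),-.002,x*np.sin(a)+z*np.cos(a)])
    print(t,"bar front",f(-.040,.006),"lip",f(-.099,-.02),"wallrear top",f(-.046,-.006),"walltop front",f(-.098,-.006))
f=327
print("ball r at floor",f*7/1000/np.linalg.norm(np.array(c["position"])-[.6135,.0287,.025]))
I=r.grab_frame("wrist")[:,:,::-1];S=r.grab_frame("scene")[:,:,::-1];T=r.grab_frame("top")[:,:,::-1];cv2.imwrite("pics/w17.png",I);cv2.imwrite("pics/s17.png",S);cv2.imwrite("pics/t17.png",T)
k=lambda n:cv2.resize(cv2.imread(f"pics/{n}.png")[0:280,180:460],(266,266))
row=np.hstack([k("w14"),k("w15"),k("w17")])
row2=np.hstack([cv2.resize(S[140:240,230:400],(452,266)),cv2.resize(T[170:250,280:384],(346,266))])
cv2.imwrite("pics/m17.png",np.vstack([row,row2]))
E
```

```text
dish c [322.2  82.9] rim near [320.7 151.5] far [324.    1.8] l/r [252.2  80. ] [391.4  83.4]
0 bar front [319.  197.6] lip [322.5  37. ] wallrear top [319.5 175.3] walltop front [322.6  32.2]
10 bar front [319.2 191.7] lip [322.2  56.7] wallrear top [319.5 175.5] walltop front [322.3  48. ]
20 bar front [319.2 189.3] lip [321.7  78.1] wallrear top [319.5 178.8] walltop front [322.   66.8]
30 bar front [319.2 190. ] lip [321.3 100.3] wallrear top [319.4 184.7] walltop front [321.5  87.3]
40 bar front [319.2 193.3] lip [320.8 122.8] wallrear top [319.2 192.6] walltop front [321.1 108.8]
50 bar front [319.1 198.7] lip [320.3 145.5] wallrear top [319.  202.2] walltop front [320.6 130.6]
ball r at floor 10.21938228108402
```

The bar-front row and the three steady circles of about 11 px near the predicted dish centre (322,83) show the scoop tilted about 50° and the balls on the dish floor. I'll firm the grip, lift and check.

play_rows(targets="0.74 0 0 0 0;0.75 0 0 0 0;0.75 0 0 -0.005 0;0.75 0 0 -0.015 0;0.75 0 0 -0.03 0;0.75 0 0 -0.045 0;0.75 0 0 -0.05 0;0.75 0 0 -0.05 0")

```text
clock: 10.52
tcp_pos: [0.7019, 0.0304, 0.1587]
orientation: [-0.038, 3.137, 0.001]
contact_force: [0.5, -0.4, -0.4]
grip_width: 0.0118
gripper_force: 19.7
```

play_rows(targets="0.75 0.005 -0.012 0 0;0.75 0.014 -0.035 0 0;0.75 0.025 -0.06 0 0;0.75 0.037 -0.09 0 0;0.75 0.05 -0.12 0 0;0.75 0.06 -0.145 0 0;0.75 0.067 -0.161 0 0;0.75 0.067 -0.161 0 0")

```text
clock: 11.18
tcp_pos: [0.6337, -0.1394, 0.1554]
orientation: [0.025, -3.138, 0.005]
contact_force: [-0.8, -0.7, -0.1]
grip_width: 0.0117
gripper_force: 19.7
```

```bash
python3 - <<'E'
from meas import *
c=r.camera_info("wrist");I=r.grab_frame("wrist")[:,:,::-1];T=r.grab_frame("top")[:,:,::-1];S=r.grab_frame("scene")[:,:,::-1]
for n,x in(("wa",I),("ta",T),("sa",S)):cv2.imwrite(f"pics/{n}.png",x)
o=r.get_obs();print(tool()[0],o["gripper_force"],o["grip_width"],o["clock"])
g=cv2.cvtColor(I,6);d=px(c,[.6135,.0287,.025]);print("dish px",d)
cc=cv2.HoughCircles(cv2.GaussianBlur(g,(3,3),0),cv2.HOUGH_GRADIENT,1,12,param1=80,param2=13,minRadius=6,maxRadius=12)
if cc is not None:
    for u,v,rr in cc[0]:
        if np.hypot(u-d[0],v-d[1])<70: print("ball?",u,v,rr,pt(c,u,v,.025))
k=(g[150:300,300:345]<60).mean(1); print("bar top",150+np.argmax(k>.4))
E
```

```text
[ 0.63691272 -0.13167143  0.15540803] 19.696384370326996 0.011667563988005244 11.3333
dish px [521.  174.2]
ball? 524.5 172.5 10.2 [0.612  0.0314 0.025 ]
ball? 542.5 169.5 10.3 [0.6092 0.046  0.025 ]
ball? 509.5 178.5 7.8 [0.6173 0.0196 0.025 ]
bar top 199
```

Three balls are inside the dish, near (0.61, 0.02–0.05). Now I set the scoop down with a light grip so the mat pushes it level.

play_rows(targets="0.75 0 0 0.02 0;0.75 0 0 0.045 0;0.74 0 0 0.06 0;0.728 0 0 0.066 0;0.727 0 0 0.07 0;0.727 0 0 0.075 0;0.727 0 0 0.08 0;0.727 0 0 0.085 0")

```text
clock: 12.0
tcp_pos: [0.6418, -0.1319, 0.0739]
orientation: [-0.039, 3.132, -0.001]
contact_force: [6.4, 0.7, 12.2]
grip_width: 0.0114
gripper_force: 15.6
```

play_rows(targets="0.727 0 0 0.005 0;0.727 0 0 0.01 0;0.727 0 0 0.015 0;0.727 0 0 0.02 0;0.727 0 0 0.025 0;0.727 0 0 0.03 0;0.727 0 0 0.03 0")

```text
clock: 12.58
tcp_pos: [0.6387, -0.1321, 0.0417]
orientation: [-0.039, 3.139, -0.0]
contact_force: [2.9, 0.6, 4.0]
grip_width: 0.0119
gripper_force: 13.9
```

```bash
python3 - <<'E'
from meas import *
c=r.camera_info("wrist");I=r.grab_frame("wrist")[:,:,::-1];cv2.imwrite("pics/wb.png",I)
o=r.get_obs();print(tool()[0],o["gripper_force"],o["contact_force"],o["clock"])
g=cv2.cvtColor(I,6);k=(g[150:300,300:345]<60).mean(1); print("bar top",150+np.argmax(k>.4))
print(g[0:260:10,322])
E
```

```text
[ 0.63831455 -0.13212012  0.04170956] 13.903081566095352 [2.93591363 0.53780142 3.69449479] 12.6333
bar top 210
[ 12  33  26  24  21 119 115 117 117 126 125 125 123 127 124 122 124 117
 122 113 110  42  28  30  33  33]
```

play_rows(targets="0.727 0 0 0.003 0;0.727 0 0 0.006 0;0.727 0 0 0.009 0;0.727 0 0 0.012 0;0.727 0 0 0.015 0;0.727 0 0 0.018 0;0.727 0 0 0.018 0")

```text
clock: 13.22
tcp_pos: [0.6365, -0.1321, 0.0221]
orientation: [0.038, -3.14, -0.0]
contact_force: [0.6, 0.4, 2.4]
grip_width: 0.0119
gripper_force: 13.7
```

```bash
python3 - <<'E'
from meas import *
c=r.camera_info("wrist");I=r.grab_frame("wrist")[:,:,::-1];cv2.imwrite("pics/wc.png",I)
o=r.get_obs();print(tool()[0],o["gripper_force"],o["contact_force"],o["clock"])
g=cv2.cvtColor(I,6);A=cv2.imread("pics/w3.png",0);print("bar top now, orig",[150+np.argmax((x[150:300,300:345]<60).mean(1)>.4) for x in(g,A)])
print(g[0:260:10,322]);print(A[0:260:10,322])
E
```

```text
[ 0.63642505 -0.13211343  0.02233411] 13.560909926891327 [ 1.12765437 -0.18401525  0.6172001 ] 13.2667
bar top now, orig [np.int64(158), np.int64(197)]
[ 26  24  28  28  49 111 113 120 119 122 123 119 113 116 117 122  52 109
 113 118 120 123  19  25  26  29]
[  7  20  30  23  31 127 126 132 133 127 129 128 129 126  74 118 125 127
 130 131  17  34  31  24  27  30]
```

The spacing from pan to bar matches the original level view, so the scoop is standing level, about 9 mm further back. I release it and rise.

play_rows(targets="0.72 0 0 0 0;0.71 0 0 0 0;0.7 0 0 0 0;0.6 0 0 0 0;0.3 0 0 0 0;-0.2 0 0 0 0;-0.2 0 0 0 0")

```text
clock: 13.85
tcp_pos: [0.6373, -0.1322, 0.0232]
orientation: [0.038, -3.141, -0.0]
contact_force: [0.5, -0.6, 0.1]
grip_width: 0.0512
gripper_force: 0.0
```

play_rows(targets="-0.2 0 0 -0.02 0;-0.2 0 0 -0.05 0;-0.2 0 0 -0.09 0;-0.5 0 0 -0.13 0;-1 0 0 -0.17 0;-1 0 0 -0.2 0;-1 0 0 -0.2 0;-1 0 0 -0.2 0")

```text
clock: 14.52
tcp_pos: [0.6385, -0.1325, 0.2256]
orientation: [-0.038, 3.137, -0.0]
contact_force: [-0.1, -0.6, -0.1]
grip_width: 0.0856
gripper_force: 0.0
```

```bash
python3 - <<'E'
from meas import *
c=r.camera_info("wrist");I=r.grab_frame("wrist")[:,:,::-1];cv2.imwrite("pics/wd.png",I)
o=r.get_obs();print(tool()[0],tool()[1].as_matrix()[:2,1],o["contact_force"],o["clock"])
print("exp bar",px(c,[.607,-.13,.044]),px(c,[.672,-.13,.044]))
a,b,q=ends(blob(I,295,135,340,240));A=pt(c,*a,.044);B=pt(c,*b,.044);print(q,A,B,np.linalg.norm(B-A))
print(cv2.cvtColor(I,6)[60:260:8,318])
d=px(c,[.6135,.0287,.025]);print(d)
cc=cv2.HoughCircles(cv2.GaussianBlur(cv2.cvtColor(I,6),(3,3),0),cv2.HOUGH_GRADIENT,1,10,param1=80,param2=12,minRadius=6,maxRadius=11)
if cc is not None:
    for u,v,rr in cc[0]:
        if np.hypot(u-d[0],v-d[1])<45: print("ball?",u,v,rr,pt(c,u,v,.025))
E
```

```text
[ 0.6373126  -0.13204248  0.22345318] [-0.02428146  0.99970513] [-0.11988639  0.05306566 -0.51134394] 14.5667
exp bar [324.9 148.8] [323.3 211.5]
(322.0, 178.0, 62.0, 10.0, 90.0) [ 0.6053 -0.1329  0.044 ] [ 0.6693 -0.1314  0.044 ] 0.06401757571167474
[ 27  28 127 127 136 140 141 136 135 131 118  30  27  19  25  28  23  25
  26 174 176 178 179 178 177]
[475.9 156.1]
ball? 477.5 153.5 6.9 [0.6107 0.03   0.025 ]
ball? 466.5 159.5 9.3 [0.6173 0.0194 0.025 ]
ball? 493.5 152.5 7.1 [0.6093 0.0465 0.025 ]
```

The scoop stands on the mat, its bar at (322,178), and the three balls are in the dish. Next is the loupe.

play_rows(targets="-1 0.006 0.43 0.02 0.197;-1 0.006 0.43 0.02 0.197;-1 0.006 0.43 0.02 0.197;-1 0.006 0.43 0.02 0.197;-1 0.006 0.43 0.02 0.197;-1 0.006 0.43 0.02 0.197;-1 0.006 0.43 0.02 0.197;-1 0.006 0.43 0.02 0.197")

```text
clock: 15.23
tcp_pos: [0.623, 0.2023, 0.2053]
orientation: [-0.271, -3.127, 0.003]
contact_force: [-0.4, -0.6, 0.7]
grip_width: 0.0859
gripper_force: 0.0
```

```bash
python3 - <<'E'
from meas import *
import json
c=r.camera_info("wrist");I=r.grab_frame("wrist")[:,:,::-1];cv2.imwrite("pics/we.png",I)
json.dump({k:(v.tolist() if hasattr(v,'tolist') else v) for k,v in c.items()},open("we.json","w"))
p,Q=tool();print(p,Q.as_matrix()[:2,1],togo([.6208,.2988,.2]),r.get_obs()["clock"])
for z in(.1,.11,.12):print("tip exp",z,px(c,[.609,.118,z]))
E
```

```text
[0.62100384 0.21483002 0.20441684] [0.16002274 0.987104  ] [0.0136 0.0828 0.0049] 15.2833
tip exp 0.1 [214.  203.4]
tip exp 0.11 [209.8 207.1]
tip exp 0.12 [205.3 211.1]
```

play_rows(targets="-1 0.014 0.083 0.005 0.012;-1 0.014 0.083 0.005 0.012;-1 0.014 0.083 0.005 0.012;-1 0.014 0.083 0.005 0.012;-1 0.014 0.083 0.005 0.012")

```text
clock: 15.7
tcp_pos: [0.6243, 0.2841, 0.2007]
orientation: [-0.289, -3.126, 0.004]
contact_force: [0.0, -0.4, 0.1]
grip_width: 0.0855
gripper_force: 0.0
```

```bash
python3 - <<'E'
from meas import *
import json
ce=json.load(open("we.json"));E=cv2.imread("pics/we.png",0)
# tongue tip: dark components near prediction
m=(E[170:245,180:290]<70).astype(np.uint8);n,l,s,ct=cv2.connectedComponentsWithStats(m)
for i in range(1,n):
    if s[i][4]>20:
        ys,xs=np.where(l==i);j=xs.argmin();print("comp",s[i][:4]+[180,170,0,0],s[i][4],"leftmost",xs[j]+180,ys[xs==xs[j]].mean()+170)
c=r.camera_info("wrist");I=r.grab_frame("wrist")[:,:,::-1];cv2.imwrite("pics/wf.png",I)
p,Q=tool();print(p,Q.as_matrix()[:2,1])
e0=px(c,[.60,.302,.024]);e1=px(c,[.67,.29,.024]);L=px(c,[.5625,.31,.013]);print(e0,e1,L)
a,b,q=ends(blob(I,int(e0[0])-25,int(e0[1])-5,int(e0[0])+25,int(e1[1])+12));A=pt(c,*a,.024);B=pt(c,*b,.024);u=(B-A)/np.linalg.norm(B-A);print(q,A,B,np.linalg.norm(B-A),np.degrees(np.arctan2(u[1],u[0])))
x0,y0=int(L[0])-45,int(L[1])-42; g=I[y0:int(e0[1])-3,x0:x0+90].max(2)
mm=(g<70).astype(np.uint8); cs,h=cv2.findContours(mm,cv2.RETR_CCOMP,1)
for k,hh in zip(cs,h[0]):
    if len(k)>25: e=cv2.fitEllipse(k);print("ell",hh[3],np.round(e[0],1)+[x0,y0],np.round(e[1],1),pt(c,e[0][0]+x0,e[0][1]+y0,.016))
G=(A+B)/2-u*.0155; G[2]=.016;print("grip",G, togo(G))
E
```

```text
comp [211 170  68  41] 1001 leftmost 211 204.0
comp [180 172  18  39] 129 leftmost 180 174.0
comp [285 205   5   6] 21 leftmost 285 207.5
comp [180 219  12  18] 50 leftmost 180 233.5
[0.62485446 0.28287768 0.20124417] [0.18505898 0.98272422]
[335.6 155.2] [335.9 223.7] [336.6 114.2]
(341.5, 189.0, 70.0, 13.0, 90.0) [0.5999 0.3078 0.024 ] [0.6714 0.2957 0.024 ] 0.07251661878493786 -9.605204155012945
ell -1 [338.3 102.3] [76.4 88.8] [0.5519 0.3133 0.016 ]
ell 0 [342.  113.5] [53.  55.4] [0.5628 0.3151 0.016 ]
grip [0.6203673 0.3043363 0.016    ] [0.0081 0.0207 0.1852]
```

play_rows(targets="-1 0.008 0.02 0.05 -0.015;-1 0.008 0.02 0.1 -0.015;-1 0.008 0.02 0.1 -0.015;-1 0.008 0.02 0.1 -0.015;-1 0.008 0.02 0.1 -0.015;-1 0.008 0.02 0.1 -0.015")

```text
clock: 16.25
tcp_pos: [0.6227, 0.3045, 0.1046]
orientation: [0.27, 3.127, 0.001]
contact_force: [1.0, -0.4, -0.1]
grip_width: 0.0855
gripper_force: 0.0
```

```bash
python3 - <<'E'
from meas import *
import json
c=r.camera_info("wrist");I=r.grab_frame("wrist")[:,:,::-1];cv2.imwrite("pics/wg.png",I)
p,Q=tool();print(p,Q.as_matrix()[:2,1])
e0=px(c,[.60,.3055,.024]);e1=px(c,[.67,.293,.024]);L=px(c,[.5625,.3125,.013]);print(e0,e1,L)
a,b,q=ends(blob(I,int(e0[0])-28,int(e0[1])-6,int(e0[0])+28,int(e1[1])+15));A=pt(c,*a,.024);B=pt(c,*b,.024);u=(B-A)/np.linalg.norm(B-A);print(q,A,B,np.linalg.norm(B-A),np.degrees(np.arctan2(u[1],u[0])))
x0,y0=int(L[0])-70,max(0,int(L[1])-70); g=I[y0:int(e0[1])-3,x0:x0+140].max(2)
mm=(g<70).astype(np.uint8); cs,h=cv2.findContours(mm,cv2.RETR_CCOMP,1)
for k,hh in zip(cs,h[0]):
    if len(k)>25: e=cv2.fitEllipse(k);print("ell",hh[3],np.round(e[0],1)+[x0,y0],np.round(e[1],1),pt(c,e[0][0]+x0,e[0][1]+y0,.016))
G=A+u*.022; G[2]=.011;print("grip",G, togo(G))
# triangulate tip
W=[(json.load(open("w1.json")),397,238),(json.load(open("we.json")),211,204),(r.camera_info("scene"),333,182.5)]
def tri(W):
    M=np.zeros((3,3));v=np.zeros(3)
    for cc,x,y in W:
        o,d=ray(cc,x,y);d=d/np.linalg.norm(d);P=np.eye(3)-np.outer(d,d);M+=P;v+=P@o
    return np.linalg.solve(M,v)
print("tip all",tri(W),tri(W[:2]),tri([W[0],W[2]]),tri(W[1:]))
E
```

```text
[0.62299341 0.30502689 0.10519441] [0.17094325 0.98527906]
[317.4 180.8] [317.4 272.3] [317.9 123.7]
(322.0, 226.5, 95.0, 18.0, 90.0) [0.5993 0.3089 0.024 ] [0.672  0.2962 0.024 ] 0.07380094850338983 -9.909038993250656
ell -1 [317.5  98.9] [123.  135.3] [0.5463 0.3151 0.016 ]
ell 0 [321.9 123.4] [73.9 75.9] [0.5626 0.3153 0.016 ]
grip [0.62097181 0.30511414 0.011     ] [ 0.0023 -0.0004  0.0942]
tip all [0.60841207 0.11878285 0.10780533] [0.6080454 0.1184663 0.108138 ] [0.60923683 0.11869003 0.10793317] [0.60782958 0.11925027 0.10769273]
```

play_rows(targets="-1 0.002 0 0.03 0;-1 0.002 0 0.06 0;-1 0.002 0 0.08 0;-1 0.002 0 0.087 0;-1 0.002 0 0.091 0;-1 0.002 0 0.093 0;-1 0.002 0 0.093 0;-1 0.002 0 0.093 0", squeeze=100)

```text
clock: 16.97
tcp_pos: [0.6202, 0.3066, 0.0115]
orientation: [0.267, 3.128, 0.003]
contact_force: [0.1, -0.3, -0.4]
grip_width: 0.0856
gripper_force: 0.0
```

play_rows(targets="1 0 0 0 0;1 0 0 0 0;1 0 0 0 0;1 0 0 0 0;1 0 0 0 0;1 0 0 0 0;1 0 0 0 0;1 0 0 0 0", squeeze=100)

```text
clock: 17.63
tcp_pos: [0.6192, 0.3063, 0.0101]
orientation: [0.266, 3.13, 0.0]
contact_force: [-1.0, -0.5, 3.7]
grip_width: 0.0113
gripper_force: 99.1
```

```bash
python3 - <<'E'
from meas import *
o=r.get_obs();p,Q=tool();print(p,Q.as_matrix()[:2,1],o["contact_force"],o["gripper_force"],o["grip_width"],"lens in tool",Q.inv().apply(np.array([.5626,.3153,.013])-p))
E
```

```text
[0.61919993 0.30633095 0.01005835] [0.16896249 0.98562243] [-1.03287212 -0.47461482  3.6814124 ] 99.06511902809143 0.011267431882711813 lens in tool [ 0.05730062 -0.00072219 -0.00296092]
```

play_rows(targets="1 0 0 -0.005 0;1 0 0 -0.015 0;1 0 0 -0.035 0;1 0 0 -0.06 0;1 0 0 -0.09 0;1 0 0 -0.12 0;1 0 0 -0.15 0;1 0 0 -0.17 0")

```text
clock: 18.3
tcp_pos: [0.6201, 0.3065, 0.1838]
orientation: [0.267, 3.127, 0.004]
contact_force: [0.9, 0.0, -0.2]
grip_width: 0.0111
gripper_force: 98.5
```

```bash
cat > ring.py <<'E'
from meas import *
import sys
c=r.camera_info("wrist");I=r.grab_frame("wrist")[:,:,::-1];cv2.imwrite(sys.argv[1],I)
p,Q=tool();o=r.get_obs()
print("tcp",p,"y",Q.as_matrix()[:2,1],"tilt",Q.as_matrix()[2],o["clock"],o["gripper_force"],o["qvel"].round(3))
g=I.max(2)[:210,190:450];mm=(g<80).astype(np.uint8)
cs,h=cv2.findContours(mm,cv2.RETR_CCOMP,1)
for k,hh in zip(cs,h[0]):
    if len(k)>60 and hh[3]>=0:
        e=cv2.fitEllipse(k);u,v=e[0][0]+190,e[0][1]
        print("inner",np.round([u,v],1),np.round(e[1],1),"lens(z=tcp+.005)",pt(c,u,v,p[2]+.005),Q.inv().apply(pt(c,u,v,p[2]+.005)-p))
E
python3 ring.py pics/wh.png
```

```text
tcp [0.62187941 0.30726322 0.18758838] y [0.16942736 0.98552316] tilt [-0.00717943  0.00620194 -0.99995499] 18.35 98.50139737129211 [ 0.01   0.028 -0.004  0.013 -0.014 -0.092  0.011]
inner [321.4 144.3] [120.7 121.6] lens(z=tcp+.005) [0.5629 0.3161 0.1926] [ 0.05958634 -0.00125279 -0.00544743]
```

play_rows(targets="1 -0.005 -0.014 0 0;1 -0.014 -0.04 0 0;1 -0.025 -0.07 0 0;1 -0.037 -0.105 0 0;1 -0.049 -0.14 0 0;1 -0.061 -0.175 0 0;1 -0.073 -0.21 0 0;1 -0.083 -0.235 0 0")

```text
clock: 19.02
tcp_pos: [0.66, 0.0544, 0.1787]
orientation: [-0.273, -3.128, 0.004]
contact_force: [-0.0, -0.9, -0.3]
grip_width: 0.0113
gripper_force: 98.5
```

play_rows(targets="1 -0.006 -0.018 0.01 0;1 -0.01 -0.028 0.025 0;1 -0.013 -0.036 0.04 0;1 -0.015 -0.04 0.055 0;1 -0.015 -0.04 0.065 0;1 -0.015 -0.04 0.07 0;1 -0.015 -0.04 0.07 0;1 -0.015 -0.04 0.07 0")

```text
clock: 19.68
tcp_pos: [0.6689, 0.0191, 0.1096]
orientation: [-0.265, -3.13, -0.0]
contact_force: [0.1, 0.3, -0.1]
grip_width: 0.0115
gripper_force: 98.4
```

```bash
python3 ring.py pics/wi.png; python3 - <<'E'
from meas import *
S=r.grab_frame("scene")[:,:,::-1];cv2.imwrite("pics/si.png",S);s=r.camera_info("scene")
print("pred lens",px(s,[.6135,.0287,.108]),"tip",px(s,[.6085,.1185,.108]),"dish",px(s,[.6135,.0287,.036]))
W=cv2.imread("pics/wi.png")
cv2.imwrite("pics/mi.png",np.hstack([cv2.resize(S[130:240,250:390],(440,346),interpolation=cv2.INTER_CUBIC),cv2.resize(W[20:300,190:480],(358,346))]))
E
```

```text
tcp [0.66938516 0.01917498 0.11021258] y [0.16823622 0.98574662] tilt [-6.56715959e-04  4.20128195e-04 -9.99999696e-01] 19.7333 98.44923377037048 [-0.001 -0.01   0.003 -0.007  0.001 -0.    -0.   ]
inner [321.4 144.1] [120.4 121.4] lens(z=tcp+.005) [0.6121 0.0287 0.1152] [ 0.05806783 -0.00024609 -0.00502566]
pred lens [305.4 190.6] tip [332.6 182.5] dish [305.7 217.1]
```

View pics/mi.png

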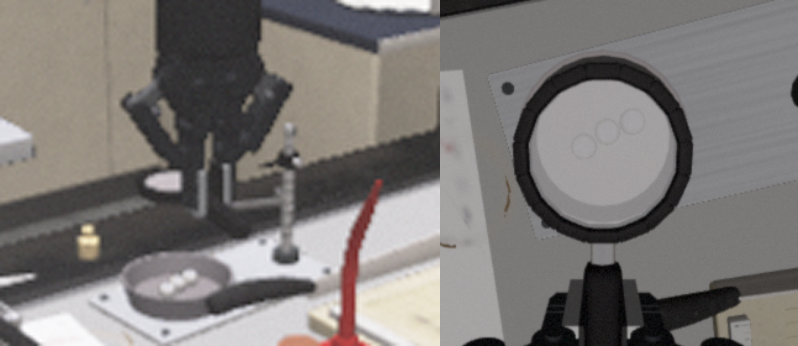

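The scene view shows the balls in the dish and the loupe above it, with the lens at about (302,188) and the handle end near (325,201). The pointer is undisturbed. I'll check levelness from these.

```bash
python3 - <<'E'
from meas import *
s=r.camera_info("scene");S=cv2.imread("pics/si.png");p,Q=tool()
for lz in(.106,.110,.113,.116): print(lz,"lens",px(s,[.6121,.0287,lz]))
L=np.array([.6121,.0287,.113]);u=np.array([.986,-.168,0])
for t in(-6,-3,0,3,6):
    a=np.radians(t);d=u*np.cos(a)+np.array([0,0,np.sin(a)])
    g=p+[0,0,.005]  # grip pt
    print("tilt",t,"lens",px(s,g-d*.058),"handle end top",px(s,g+d*.053+[0,0,.008]),"bot",px(s,g+d*.053-[0,0,.008]))
# bright lens blob / dark ring extents in scene
g=S.max(2);roi=g[178:198,288:318]
for row in roi: print(' '.join('%3d'%v for v in row))
E
```

```text
0.106 lens [305.1 191.2]
0.11 lens [305.1 189.7]
0.113 lens [305.  188.5]
0.116 lens [305.  187.4]
tilt -6 lens [305.2 185.3] handle end top [326.5 202.3] bot [326.4 208.8]
tilt -3 lens [305.2 186.4] handle end top [326.5 201.2] bot [326.5 207.7]
tilt 0 lens [305.2 187.6] handle end top [326.6 200.1] bot [326.5 206.6]
tilt 3 lens [305.2 188.7] handle end top [326.6 198.9] bot [326.5 205.5]
tilt 6 lens [305.3 189.9] handle end top [326.5 197.7] bot [326.5 204.3]
157 157 155 153 154 154 153 153 154 151 136  87  51  49  48  52  56  55  52  54  59  58  51  55  51  52  54 115 136  98
157 156 152 153 152 156 156 151 152 153 153 135  86  46  50  54  56  55  58  50  55  52  51  55  51  57  57 115 141  90
156 155 153 153 154 156 155 155 151 154 154 154 133 105  78  52  53  56  55  53  56  52  52  52  56  55  56 115 115  85
152 153 154 158 154 155 156 156 156 156 155 152 136 132 116  82  49  52  55  55  52  54  51  53  53  55  55 115  93  69
153 154 156 155 155 155 157 157 147 134 122 113 109 124 133  88  52  55  53  52  56  53  47  53  58  55  55 117  97  51
153 153 153 154 146 133 124 113 10
[... 1065 characters left out ...]
  85  81  61  49  51  48  53  47  51  52  49  47  48  48  48  57  58  54  57  73 115 136 102  65  55
 77  85  94  98 102  99 103  94  90  67  50  48  51  50  48  43  52  48  50  51  59  61  54  55  71 111 135 101  61  57
 99 108 109 115 114 110 111 112 114  97  89  70  57  61  59  59  57  54  56  56  57  51  54  59  66 109 137 106  62  57
109 109 117 115 115 118 115  97  84  86  90  76  67  73  67  70  68  65  68  68  61  56  56  55  65 113 136  99  61  52
113 111 113 115  97  92  92  79  64  73  73  71  72  75  74  72  73  72  73  74  75  79  76  78  75 115 134  99  57  50
 95  86  90  96  78  68  72  72  80  72  73  74  79  72  73  70  73  73  74  75  75  76  80  98 104 121 131 101  52  49
```

play_rows(targets="1 -0.001 0 0.002 0;1 -0.0015 0 0.004 0;1 -0.0015 0 0.006 0;1 -0.0015 0 0.006 0;1 -0.0015 0 0.006 0;1 -0.0015 0 0.006 0;1 -0.0015 0 0.006 0;1 -0.0015 0 0.006 0")

```text
clock: 20.45
tcp_pos: [0.6706, 0.0183, 0.1037]
orientation: [0.266, 3.13, 0.0]
contact_force: [0.5, 0.4, -0.7]
grip_width: 0.0113
gripper_force: 98.4
```

```bash
python3 ring.py pics/wj.png
```

```text
tcp [0.67062527 0.01836778 0.10371513] y [0.16900125 0.98561583] tilt [-1.09049691e-04  8.12542860e-05 -9.99999991e-01] 20.5 98.44876527786255 [-0.    -0.    -0.002  0.002 -0.    -0.001  0.001]
inner [321.4 144.1] [120.4 121.4] lens(z=tcp+.005) [0.6139 0.0279 0.1087] [ 0.05751974 -0.00019113 -0.00499115]
```

play_rows(targets="1 0 0.0007 -0.0008 0;1 0 0.0007 -0.0008 0;1 0 0.0007 -0.0008 0;1 0 0.0007 -0.0008 0;1 0 0.0007 -0.0008 0;1 0 0.0007 -0.0008 0")

```text
clock: 21.0
tcp_pos: [0.6707, 0.019, 0.1044]
orientation: [-0.266, -3.13, 0.0]
contact_force: [0.7, 0.1, -1.3]
grip_width: 0.0109
gripper_force: 98.4
```

```bash
python3 -c "
from h import *
print(tool()[0]);print(r.hand_in())"
```

```text
[0.6706827  0.01900914 0.10444291]
the job is handed in; nothing more can be done
None
```

I handed the job in at about 21 s with the three balls in the dish, the empty scoop back on the mat, and the loupe held over the dish centre at pointer height (lens at z ≈ 0.107 m, pointer tip ≈ 0.108 m); by the camera checks the loupe is level to within about 3°, and no verdict came back.

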